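Seat the thermostat and hold the coolant outlet down for the nuts

ROBOT

A 7-joint arm with a two-finger parallel gripper is mounted at the origin on the work surface. World frame = base frame: x ahead of the robot, y to its left, z up, the work surface at z = 0. Lengths are in m, angles in rad, forces in N, time in s.
With the tool pointing down it reaches from about 0.4 to 0.85 m from the base axis. Payload 4.4 kg.
Tool frame: the origin (TCP) lies between the finger pads; the fingertips stand 8 mm ahead of it and the grasp point (between the pads) lies 11 mm behind it; z points along the fingers, y is the line along which they close (so a half turn about z gives the same grasp; the last joint's range is limited). The gripper opens to 94 mm and grips with 3 to 60 N. Pads are 16 mm wide; open, the fingers measure 119 mm over their backs; the gripper's body (75 mm by 177 mm) begins 78 mm behind the grasp point.
Start: joints at [1.138, 0.628, 0.038, 1.517, -0.027, 0.996, -0.02], TCP at [0.233, -0.607, 0.213] pointing down, gripper open.
Joint ranges: [-3.06, 3.06], [-0.37, 2.12], [-1.25, 1.32], [0.18, 2.47], [-1.1, 4.24], [0.23, 1.98], [-2.94, 2.94]. Speed limits (rad/s): [2.57, 2.57, 3.14, 3.14, 3.14, 3.14, 3.14].

INTERFACE

Orientations are given as a rotation vector (axis times angle).
In Python, from station import get_state, cams, job gives the robot as it stands. The module is installed in compiled form; this text tells all that it offers.
- The arm moves only by the tool play_rows, never from a script. Its argument "steps" is a list of rows, each an object of numbers: "tx", "ty", "tz": the shift along the tool's x, y, z each as a share of 40 mm, from -1 to 1; "rx", "ry", "rz": the turn, a rotation vector about the tool's x, y, z each as a share of pi/2 rad, from -1 to 1; "hand": the opening, from -1 (shut) to 1 (fully open). In form: [{"tx": .., "ty": .., "tz": .., "rx": .., "ry": .., "rz": .., "hand": ..}, ...]. A call has exactly 10 rows; each row shifts and turns the commanded pose from where the row before left it, along the tool's axes as they then stand; what a row does not reach is not made up. A row lasts 1/12 s, in which the tool goes at most 41.7 mm and 7.16 degrees, less where a joint would pass 70% of its speed; a pose out of reach is approached as far as the arm can. A call with a number of a shift or a turn outside -1 to 1 is refused whole. A call with a gripper value outside its range is refused whole. The fingers move at their own pace and stop on an object; the grip force is fixed at half the most. Time passes only in rows, so rows that do not move let the fingers close, or fill a call up. It gives the time, the measured TCP pose, the force, the opening and the grip force at its end, in the units of the state.
- get_state(): the state, without advancing time (a new reading comes with each control period).
- cams.get_image(name): name is "side" or "top" or "wrist"; returns a dict with "color" (384x512x3 uint8, red, green, blue), "fx", "fy", "cx", "cy" (pixels), "world_to_cam" (4x4, takes a point from world to camera coordinates); the wrist camera has in their place "T_tool_cam" (4x4, takes a point from camera to tool coordinates, whose origin is the TCP and whose axes are the flange's). Camera axes: x right, y down, z forward; pixel columns grow to the right and rows downward; lengths in m; the calibration is good to about 2 mm. The wrist camera is an equidistant fisheye: a pixel r from the principal point sees the ray r / f radians off the axis. A picture is of the moment at which its call begins: read the wrist's pose just before it. There is no depth.
- job.job_done(): hands the job in; it is judged then, once.
The state is a dict: "clock": time; "qpos": joint angles; "qvel": joint speeds; "joint_efforts": joint torques, N m; "tool_pos": TCP position; "ee_rot": TCP orientation; "force": force on the tool from outside, world axes, zero at the start; "torque": the same for the moment, N m; "width": finger opening in m; "finger_force": force on a finger pad.
Only numpy, scipy, OpenCV 4.12 (cv2) and the standard library are available. Lean on these libraries where they do the work, as an engineer would, in place of code of your own. Each camera call takes 0.05 s, during which the arm holds its last target. There are 200 camera calls.

TASK

Push the proud thermostat fully home in its bore on the cylinder head, then put the new bare-aluminium coolant outlet over the two studs with its hose neck pointing off the end of the head, away from the black cam cover. Press it down flat on its rubber seal with a steady 12 N or so (anything from 8 to 17 N) so that I can run the nuts on, and finish like that, still holding and pressing; don't crush the seal, and leave the old black outlet and everything else on the bench where it lies.

Things in the scene. Friction and masses are not known exactly. Their poses are not given: they have to be found in the camera images.
- head: Aluminium cylinder head on two battens, 150 (x) x 340 (y) x 110 mm tall, immovable. Origin: centre of underside, on the bench. Black cam cover on it from y = -164 to +64 mm, up to 159 mm above the bench with its coils and cap. Near the +y end a coolant pedestal, 116 (x) x 76 (y) mm, centred at y = +120 mm, top face at 140 mm. The outlet's neck must finally point along this body's +y.
- seat (a point): Centre of the pedestal's top face, 140 mm above the bench; axes as the head's. The outlet's underside centre belongs straight above it. Around it: the 54 mm thermostat bore, the rubber seal, and two upright 6 mm studs at x = +42 and -42 mm, 28 mm tall above the face, with round tips.
- seal: Soft black lip seal around the bore on the pedestal's face, 66 mm outside, 55 mm inside, 6 mm proud when free. Origin: centre of its lower edge, on the face when free, sinking as it is squashed. It gives 1 mm per 4 N, 5 mm in all, then is solid. The outlet's weight squashes it 0.6 to 0.8 mm and counts in the 8 to 17 N that the seal must carry.
- thermostat (a joint): How far the thermostat is pushed down its bore, m: 0 = 8 mm proud, 0.008 = fully home (brass flange level with the pedestal's face). Starts between 0 and 0.004; slides against a stiff rubber fit (about 6 N), stays where it is left, stops solidly when home.
- thermostat_top (a point): Top centre of the thermostat's steel bridge, a round button of 18 mm diameter in the middle of the bore: the place to push. It is 10 mm above the pedestal's face when home, up to 18 mm before.
- outlet: New coolant outlet, bright aluminium, 0.24 to 0.32 kg, standing on its flange on the teal mat. Origin: centre of underside. Flange 108 (x) x 68 (y) x 12 mm, 11 mm stud holes at x = +42 and -42 mm. Upright round dome, 42 mm diameter, on the origin's axis, top at 73 mm: pinch it along x from above, about 50 mm up. A 32 mm hose neck leaves it along +y, axis 52 mm up, end at y = 76 mm.
- dome (a point): Point on the axis of the new outlet's dome, 52 mm above its underside, 21 mm below its top. With the outlet in place the stud tips reach about 25 mm above its underside, on either side of the dome.
- neck_end (a point): Centre of the open end of the new outlet's hose neck.
- mat: Teal rubber mat, 240 x 370 x 3 mm, on which the new and the old outlet stand; does not move. Origin at the centre of its underside.
- old_outlet: The old outlet, same shape and size but black plastic, also on the mat, at either place. Leave it alone. Origin at the centre of its underside.
- old_thermostat: Old thermostat standing on the bench between robot and head, 49 mm across, 33 mm tall, brownish. Leave it alone.
- nut_dish: Round steel dish with the two flange nuts, 88 mm across, 22 mm tall. Leave it alone. Origin at the centre of its underside.
- ratchet: Ratchet handle lying on the bench beyond the head, about 225 x 38 x 30 mm. Leave it alone.
- spray_can: Red spray can, 66 mm across, 200 mm tall, to the robot's right. Leave it alone.
There are look-alikes about, which are no part of the job. What is meant by the outlet is not pink, and is the larger of those in its own colour.

How it is judged:
By the outcome, as a careful person would: the job done as asked, in the order asked, and still so for the second after the job is handed in, while the arm keeps its last pose, push and grip.
It also fails if it takes over 61 s, if anything falls off the work surface, if the arm or the gripper's body presses on something with over 40 N, if the wrist force passes 120 N, or if a joint passes its speed limit or range.

## Working session

There is one attempt and no reset: what is moved stays moved. The work goes in short steps, Python scripts to look and compute and a tool call to move; the robot and the scene stay as the last step left them, time stands still between calls to the robot, and variables do not carry over. Pictures are saved under pics/ and viewed, at most 10 in all, crops included, and the job is handed in when it is done.

Besides the shell and the picture viewer there is one more tool, called after ">>>" as name(argument=value, ...), one argument or row to a line, values as JSON. play_rows: Moves the arm, as the interface text tells. Shift numbers are shares of 40 mm and turn numbers shares of pi/2 rad, none past 1 either way. Its arguments: {"type":"object","properties":{"steps":{"type":"array"}},"required":["steps"]}

```bash
mkdir -p pics; cat > h.py <<'E'
import numpy as np, cv2
from scipy.spatial.transform import Rotation as R
from station import get_state, cams, job
def snap(n,f):
    s=get_state(); im=cams.get_image(n); cv2.imwrite(f'pics/{f}.png',im['color'][...,::-1]); 
    np.savez(f'pics/{f}.npz',pos=s['tool_pos'],rot=s['ee_rot'],**{k:v for k,v in im.items()}); return im
def ray(f,u,v):
    d=np.load(f'pics/{f}.npz'); x=(u-d['cx'])/d['fx']; y=(v-d['cy'])/d['fy']
    if 'T_tool_cam' in d:
        r=np.hypot(x,y); c=np.array([x/r*np.sin(r),y/r*np.sin(r),np.cos(r)]) if r>0 else np.array([0,0,1.])
        T=np.eye(4); T[:3,:3]=R.from_rotvec(d['rot']).as_matrix(); T[:3,3]=d['pos']; T=T@d['T_tool_cam']
    else: c=np.array([x,y,1.]); T=np.linalg.inv(d['world_to_cam'])
    return T[:3,3],T[:3,:3]@c
def atz(f,u,v,z):
    o,w=ray(f,u,v); return o+w*(z-o[2])/w[2]
def proj(f,p):
    d=np.load(f'pics/{f}.npz')
    if 'T_tool_cam' in d:
        T=np.eye(4); T[:3,:3]=R.from_rotvec(d['rot']).as_matrix(); T[:3,3]=d['pos']; M=np.linalg.inv(T@d['T_tool_cam'])
    else: M=d['world_to_cam']
    q=M[:3,:3]@np.array(p)+M[:3,3]
    if 'T_tool_cam' in d:
        n=np.hypot(q[0],q[1]); a=np.arctan2(n,q[2])/max(n,1e-9); return float(d['cx']+d['fx']*q[0]*a),float(d['cy']+d['fy']*q[1]*a)
    return float(d['cx']+d['fx']*q[0]/q[2]),float(d['cy']+d['fy']*q[1]/q[2])
E
python3 - <<'E'
from h import *
for n in('top','side','wrist'): snap(n,n+'0')
a=[cv2.imread(f'pics/{n}0.png') for n in('top','side')]
cv2.imwrite('pics/t.png',cv2.resize(a[0],(800,600),interpolation=cv2.INTER_CUBIC));cv2.imwrite('pics/s.png',cv2.resize(a[1],(800,600),interpolation=cv2.INTER_CUBIC))
s=get_state();print({k:np.round(v,3) for k,v in s.items()})
d=np.load('pics/wrist0.npz');print(d['T_tool_cam'].round(3),d['fx'])
for n in('top0','side0'):print(ray(n,256,192))
E
```

```text
{'clock': np.float64(0.15), 'qpos': array([ 1.138,  0.629,  0.038,  1.518, -0.027,  0.996, -0.02 ]), 'qvel': array([ 0.001, -0.003, -0.001, -0.003,  0.001,  0.   ,  0.001]), 'joint_efforts': array([ 1.0000e-03, -5.5009e+01,  1.1450e+00, -1.8682e+01, -5.2000e-02,
        2.1000e-02,  0.0000e+00]), 'tool_pos': array([ 0.233, -0.606,  0.213]), 'ee_rot': array([-3.088, -0.573,  0.   ]), 'force': array([0.289, 0.324, 0.15 ]), 'torque': array([-0.005,  0.001,  0.056]), 'finger_force': np.float64(0.0), 'width': np.float64(0.094)}
[[ 0.    -0.969 -0.246  0.071]
 [ 1.     0.     0.    -0.   ]
 [-0.    -0.246  0.969 -0.171]
 [ 0.     0.     0.     1.   ]] 297.3186396354542
(array([0.49969055, 0.05102228, 1.27342785]), array([ 0.04544986, -0.02319166, -0.99869994]))
(array([-0.06137901,  0.62600626,  1.16845977]), array([ 0.44287639, -0.43602359, -0.78359194]))
```

View pics/t.png

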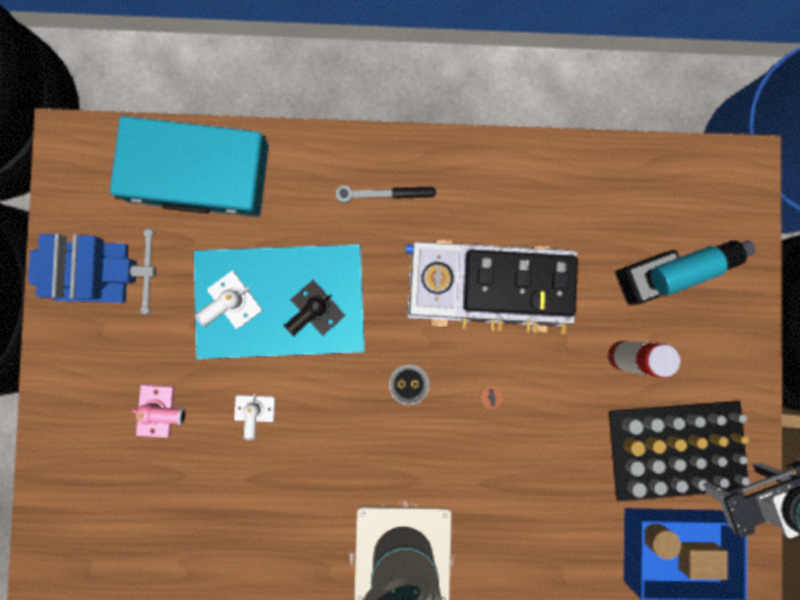

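View pics/s.png

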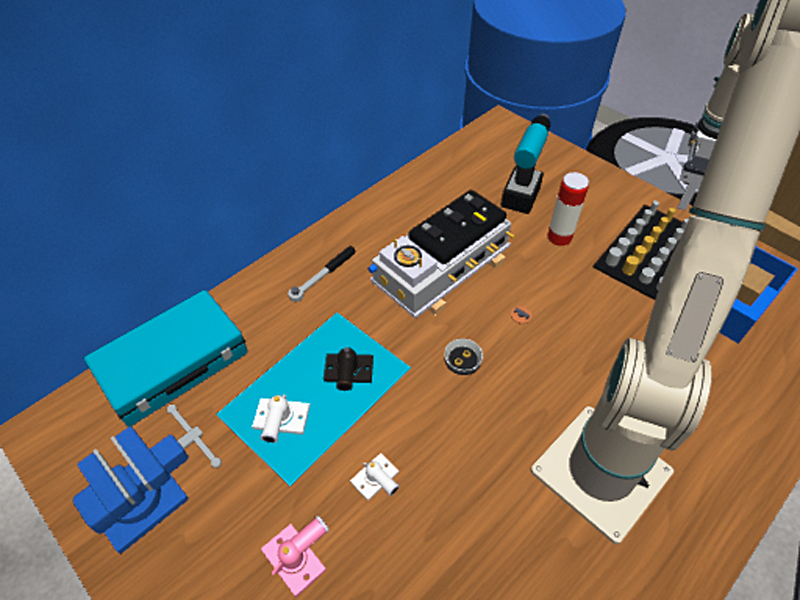

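Top view, in the 800-wide picture. These could be taken for the outlet:
- the bright one on the mat at (228,300)
- the smaller bright one off the mat at (254,412)
- the pink one at (155,412)
- the black old one at (315,308)

I choose the larger bright one on the mat at (228,300). The pedestal is at (437,278). The close crops below check the choice.

```bash
python3 - <<'E'
from h import *
a=cv2.imread('pics/top0.png')
b=[cv2.resize(a[y:y+75,x:x+100],(800,600),interpolation=cv2.INTER_CUBIC)[:, :] for x,y in((110,155),(245,140))]
o=np.vstack([cv2.resize(i[:, :],(800,600))[150*0:600] for i in b]); 
# outlet: x 118..168,y 165..215 ; head: x 255..305,y 150..200 -> 8x each
o=np.hstack([cv2.resize(a[y:y+60,x:x+50],(400,480),interpolation=cv2.INTER_CUBIC) for x,y in((120,160),(255,147))])
cv2.imwrite('pics/c1.png',o)
E
```

```text
(no output)
```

View pics/c1.png

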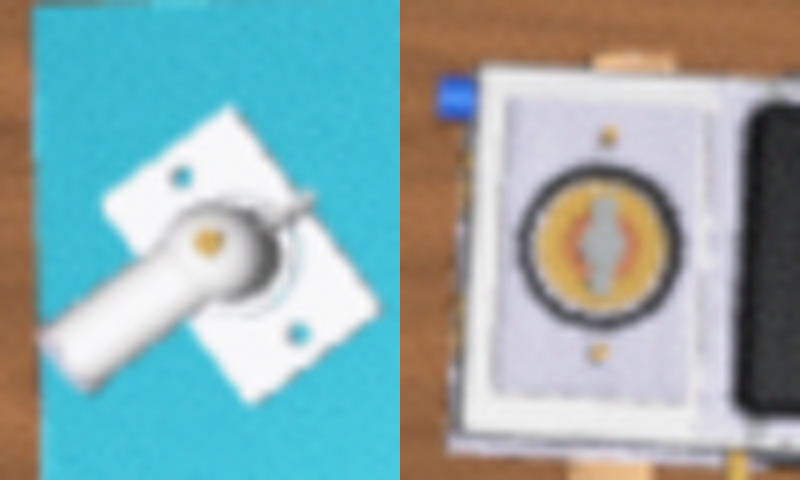

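The left crop shows the bright outlet with flange holes at (181,177) and (298,334) and its neck pointing to lower left, towards (65,360). The right crop shows stud tips at (608,137) and (597,353) and the seal centre at (602,246). The choice is confirmed.

```bash
python3 - <<'E'
from h import *
f=lambda U,V,x,y,z:atz('top0',x+(U+.5)/8-.5,y+(V+.5)/8-.5,z)
h1=f(181,177,120,160,.015);h2=f(298,334,120,160,.015);c=(h1+h2)/2
nk=f(65,360,120,160,.055)
print(h1,h2,c,np.linalg.norm(h1-h2),nk,f(208,240,120,160,.076))
s1=f(208,137,255,147,.168);s2=f(197,353,255,147,.168)
print(s1,s2,(s1+s2)/2,np.linalg.norm(s1-s2),'seal',f(202,246,255,147,.146))
a=h1-h2;print('outlet neck yaw',np.degrees(np.arctan2(*(nk-c)[1::-1])), 'x-axis line',np.degrees(np.arctan2(a[1],a[0])))
a=s1-s2;print('head x yaw',np.degrees(np.arctan2(a[1],a[0])))
s=get_state();print(R.from_rotvec(s['ee_rot']).as_matrix().round(3))
# side-view check
for p in (c,(s1+s2)/2): print(np.array(proj('side0',p))*800/512)
E
```

```text
[0.58131978 0.41376177 0.015     ] [0.51532956 0.36123556 0.015     ] [0.54832467 0.38749866 0.015     ] 0.08434281770342479 [0.50141758 0.44676851 0.055     ] [0.55191595 0.38418907 0.076     ]
[ 0.63868857 -0.0473279   0.168     ] [ 0.55600002 -0.04513927  0.168     ] [ 0.5973443  -0.04623359  0.168     ] 0.0827175108974679 seal [ 0.59882068 -0.04798202  0.146     ]
outlet neck yaw 128.35864618645923 x-axis line 38.51872778785229
head x yaw -1.516167318501505
[[ 0.933  0.359 -0.001]
 [ 0.359 -0.933  0.001]
 [-0.    -0.001 -1.   ]]
[279.97354012 415.16055815]
[407.16089098 249.49763665]
```

>>> play_rows(
  steps=[
    {"tz": -0.9, "hand": -1},
    {"tz": -1, "hand": -1},
    {"tz": -1, "hand": -1},
    {"tx": 0.5, "tz": -0.1, "rz": -0.02, "hand": -1},
    {"tx": 0.92, "ty": -0.06, "rz": -0.0375, "hand": -1},
    {"tx": 0.92, "ty": -0.06, "rz": -0.0375, "hand": -1},
    {"tx": 0.92, "ty": -0.06, "rz": -0.0375, "hand": -1},
    {"tx": 0.92, "ty": -0.06, "rz": -0.0375, "hand": -1},
    {"tx": 0.92, "ty": -0.06, "rz": -0.0375, "hand": -1},
    {"tx": 0.92, "ty": -0.06, "rz": -0.0375, "hand": -1},
  ],
)

```text
validation failed for argument at $.st...
```

>>> play_rows(
  steps=[
    {"tx": 0.92, "ty": -0.06, "rz": -0.0375, "hand": -1},
    {"tx": 0.92, "ty": -0.06, "rz": -0.0375, "hand": -1},
    {"tx": 0.92, "ty": -0.06, "rz": -0.0375, "hand": -1},
    {"tx": 0.92, "ty": -0.06, "rz": -0.0375, "hand": -1},
    {"tx": 0.92, "ty": -0.06, "rz": -0.0375, "hand": -1},
    {"tx": 0.92, "ty": -0.06, "rz": -0.0375, "hand": -1},
    {"tx": 0.92, "ty": -0.06, "rz": -0.0375, "hand": -1},
    {"tx": 0.92, "ty": -0.06, "rz": -0.0375, "hand": -1},
    {"tx": 0.92, "ty": -0.06, "rz": -0.0375, "hand": -1},
    {"tx": 0.5, "ty": -0.06, "rz": -0.0375, "hand": -1},
  ],
)

```text
validation failed for argument at $.st...
```

>>> play_rows(
  steps=[
    {"tx": 0, "ty": 0, "tz": -0.9, "rx": 0, "ry": 0, "rz": 0, "hand": -1},
    {"tx": 0, "ty": 0, "tz": -1, "rx": 0, "ry": 0, "rz": 0, "hand": -1},
    {"tx": 0, "ty": 0, "tz": -1, "rx": 0, "ry": 0, "rz": 0, "hand": -1},
    {"tx": 0.5, "ty": 0, "tz": -0.1, "rx": 0, "ry": 0, "rz": -0.02, "hand": -1},
    {"tx": 0.92, "ty": -0.06, "tz": 0, "rx": 0, "ry": 0, "rz": -0.0375, "hand": -1},
    {"tx": 0.92, "ty": -0.06, "tz": 0, "rx": 0, "ry": 0, "rz": -0.0375, "hand": -1},
    {"tx": 0.92, "ty": -0.06, "tz": 0, "rx": 0, "ry": 0, "rz": -0.0375, "hand": -1},
    {"tx": 0.92, "ty": -0.06, "tz": 0, "rx": 0, "ry": 0, "rz": -0.0375, "hand": -1},
    {"tx": 0.92, "ty": -0.06, "tz": 0, "rx": 0, "ry": 0, "rz": -0.0375, "hand": -1},
    {"tx": 0.92, "ty": -0.06, "tz": 0, "rx": 0, "ry": 0, "rz": -0.0375, "hand": -1},
  ],
)

```text
clock: 0.98
tool_pos: [0.4335, -0.4721, 0.333]
ee_rot: [-2.92, -1.157, 0.0]
force: [1.0, 0.1, 0.3]
width: 0.0309
finger_force: 0.0
```

>>> play_rows(
  steps=[
    {"tx": 0.92, "ty": -0.06, "tz": 0, "rx": 0, "ry": 0, "rz": -0.0375, "hand": -1},
    {"tx": 0.92, "ty": -0.06, "tz": 0, "rx": 0, "ry": 0, "rz": -0.0375, "hand": -1},
    {"tx": 0.92, "ty": -0.06, "tz": 0, "rx": 0, "ry": 0, "rz": -0.0375, "hand": -1},
    {"tx": 0.92, "ty": -0.06, "tz": 0, "rx": 0, "ry": 0, "rz": -0.0375, "hand": -1},
    {"tx": 0.92, "ty": -0.06, "tz": 0, "rx": 0, "ry": 0, "rz": -0.0375, "hand": -1},
    {"tx": 0.92, "ty": -0.06, "tz": 0, "rx": 0, "ry": 0, "rz": -0.0375, "hand": -1},
    {"tx": 0.92, "ty": -0.06, "tz": 0, "rx": 0, "ry": 0, "rz": -0.0375, "hand": -1},
    {"tx": 0.92, "ty": -0.06, "tz": 0, "rx": 0, "ry": 0, "rz": -0.0375, "hand": -1},
    {"tx": 0.92, "ty": -0.06, "tz": 0, "rx": 0, "ry": 0, "rz": -0.0375, "hand": -1},
    {"tx": 0.6, "ty": -0.06, "tz": 0.3, "rx": 0, "ry": 0, "rz": -0.0375, "hand": -1},
  ],
)

```text
clock: 1.82
tool_pos: [0.6018, -0.1599, 0.3232]
ee_rot: [2.454, 1.959, 0.007]
force: [0.6, -0.3, 0.5]
width: 0.0005
finger_force: 0.0
```

```bash
cat >> h.py <<'E'
def go(p,yaw=None):
    "needed shift in tool axes (shares) and rz share so that tool y has world angle yaw (deg)"
    s=get_state(); M=R.from_rotvec(s['ee_rot']).as_matrix(); d=(np.array(p)-s['tool_pos'])
    y=np.degrees(np.arctan2(M[1,1],M[0,1])); print('pos',s['tool_pos'].round(4),'yaw',y.round(2),'tilt',M[:2,2].round(4),'t',s['clock'])
    print('now-frame shift',(M.T@d/.04).round(3)); 
    if yaw is not None:
        r=np.radians(yaw); N=np.c_[[-np.sin(r)*-1,-np.cos(r),0],[np.cos(r),np.sin(r),0],[0,0,-1]]
        if np.linalg.det(N)<0: N[:,0]*=-1
        print('final-frame shift',(N.T@d/.04).round(3),'rotvec shares',((R.from_matrix(M).inv()*R.from_matrix(N)).as_rotvec()/(np.pi/2)).round(4))
E
python3 -c "
from h import *
go([.598,-.047,.200],-1.5)"
```

```text
pos [ 0.6018 -0.1599  0.3232] yaw -12.78 tilt [0.0046 0.0017] t 1.8167
now-frame shift [ 2.724 -0.73   3.084]
final-frame shift [ 2.82  -0.169  3.079] rotvec shares [ 0.0028 -0.0014 -0.1254]
```

>>> play_rows(
  steps=[
    {"tx": 0.4, "ty": 0, "tz": 0, "rx": 0, "ry": 0, "rz": -0.0625, "hand": -1},
    {"tx": 0.4, "ty": 0, "tz": 0, "rx": 0, "ry": 0, "rz": -0.0625, "hand": -1},
    {"tx": 0.7, "ty": 0, "tz": 0, "rx": 0, "ry": 0, "rz": 0, "hand": -1},
    {"tx": 0.7, "ty": 0, "tz": 0.2, "rx": 0, "ry": 0, "rz": 0, "hand": -1},
    {"tx": 0.5, "ty": 0, "tz": 0.6, "rx": 0, "ry": 0, "rz": 0, "hand": -1},
    {"tx": 0.1, "ty": 0, "tz": 0.6, "rx": 0, "ry": 0, "rz": 0, "hand": -1},
    {"tx": 0, "ty": 0, "tz": 0.4, "rx": 0, "ry": 0, "rz": 0, "hand": -1},
    {"tx": 0, "ty": 0, "tz": 0, "rx": 0, "ry": 0, "rz": 0, "hand": -1},
    {"tx": 0, "ty": 0, "tz": 0, "rx": 0, "ry": 0, "rz": 0, "hand": -1},
    {"tx": 0, "ty": 0, "tz": 0, "rx": 0, "ry": 0, "rz": 0, "hand": -1},
  ],
)

```text
clock: 2.65
tool_pos: [0.6084, -0.0538, 0.2504]
ee_rot: [2.259, 2.182, 0.001]
force: [-0.1, 0.4, 0.8]
width: 0.0001
finger_force: 0.0
```

```bash
python3 -c "
from h import *
go([.598,-.047,.200],-1.5)
snap('wrist','w1');cv2.imwrite('pics/w1b.png',cv2.resize(cv2.imread('pics/w1.png'),(800,600),interpolation=cv2.INTER_CUBIC))
for p in ([.598,-.047,.14],[.598,-.047,.155],[.640,-.048,.168],[.556,-.046,.168]): print(np.array(proj('w1',p))*800/512)
"
```

```text
pos [ 0.6084 -0.0538  0.2504] yaw -1.98 tilt [ 0.0015 -0.0002] t 2.65
now-frame shift [ 0.161 -0.268  1.26 ]
final-frame shift [ 0.163 -0.265  1.26 ] rotvec shares [ 0.0009  0.0001 -0.0053]
[393.58314664 282.46453366]
[392.70899063 288.18770923]
[466.27979351 292.87213247]
[318.44442329 294.4347781 ]
```

View pics/w1b.png

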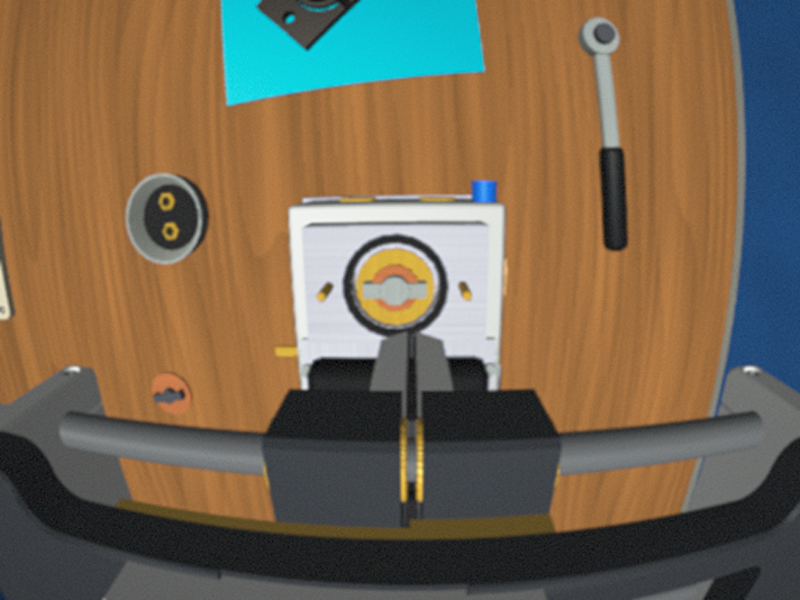

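The wrist view (800 wide) shows stud tips at (321,297) and (469,297), the seal centre at (395,286) and the bridge button at (395,290). That puts the seat at about (0.599, -0.048), yaw -2°.

>>> play_rows(
  steps=[
    {"tx": 0.075, "ty": -0.12, "tz": 0.2, "rx": 0, "ry": 0, "rz": 0, "hand": -1},
    {"tx": 0.07, "ty": -0.115, "tz": 0.5, "rx": 0, "ry": 0, "rz": 0, "hand": -1},
    {"tx": 0, "ty": 0, "tz": 0.6, "rx": 0, "ry": 0, "rz": 0, "hand": -1},
    {"tx": 0, "ty": 0, "tz": 0.4, "rx": 0, "ry": 0, "rz": 0, "hand": -1},
    {"tx": 0, "ty": 0, "tz": 0.2, "rx": 0, "ry": 0, "rz": 0, "hand": -1},
    {"tx": 0, "ty": 0, "tz": 0, "rx": 0, "ry": 0, "rz": 0, "hand": -1},
    {"tx": 0, "ty": 0, "tz": 0.05, "rx": 0, "ry": 0, "rz": 0, "hand": -1},
    {"tx": 0, "ty": 0, "tz": 0.05, "rx": 0, "ry": 0, "rz": 0, "hand": -1},
    {"tx": 0, "ty": 0, "tz": 0.05, "rx": 0, "ry": 0, "rz": 0, "hand": -1},
    {"tx": 0, "ty": 0, "tz": 0.05, "rx": 0, "ry": 0, "rz": 0, "hand": -1},
  ],
)

```text
clock: 3.53
tool_pos: [0.5992, -0.0472, 0.1662]
ee_rot: [2.258, 2.183, 0.002]
force: [-0.4, 0.9, 0.3]
width: 0.0006
finger_force: 0.0
```

>>> play_rows(
  steps=[
    {"tx": 0, "ty": 0, "tz": 0.04, "rx": 0, "ry": 0, "rz": 0, "hand": -1},
    {"tx": 0, "ty": 0, "tz": 0.04, "rx": 0, "ry": 0, "rz": 0, "hand": -1},
    {"tx": 0, "ty": 0, "tz": 0.04, "rx": 0, "ry": 0, "rz": 0, "hand": -1},
    {"tx": 0, "ty": 0, "tz": 0.04, "rx": 0, "ry": 0, "rz": 0, "hand": -1},
    {"tx": 0, "ty": 0, "tz": 0, "rx": 0, "ry": 0, "rz": 0, "hand": -1},
    {"tx": 0, "ty": 0, "tz": 0, "rx": 0, "ry": 0, "rz": 0, "hand": -1},
    {"tx": 0, "ty": 0, "tz": 0, "rx": 0, "ry": 0, "rz": 0, "hand": -1},
    {"tx": 0, "ty": 0, "tz": 0, "rx": 0, "ry": 0, "rz": 0, "hand": -1},
    {"tx": 0, "ty": 0, "tz": 0, "rx": 0, "ry": 0, "rz": 0, "hand": -1},
    {"tx": 0, "ty": 0, "tz": 0, "rx": 0, "ry": 0, "rz": 0, "hand": -1},
  ],
)

```text
clock: 4.37
tool_pos: [0.5988, -0.0472, 0.1596]
ee_rot: [2.258, 2.183, 0.001]
force: [-1.5, -0.6, 4.9]
width: 0.0007
finger_force: 2.7
```

>>> play_rows(
  steps=[
    {"tx": 0, "ty": 0, "tz": 0.025, "rx": 0, "ry": 0, "rz": 0, "hand": -1},
    {"tx": 0, "ty": 0, "tz": 0.025, "rx": 0, "ry": 0, "rz": 0, "hand": -1},
    {"tx": 0, "ty": 0, "tz": 0.025, "rx": 0, "ry": 0, "rz": 0, "hand": -1},
    {"tx": 0, "ty": 0, "tz": 0, "rx": 0, "ry": 0, "rz": 0, "hand": -1},
    {"tx": 0, "ty": 0, "tz": 0, "rx": 0, "ry": 0, "rz": 0, "hand": -1},
    {"tx": 0, "ty": 0, "tz": 0, "rx": 0, "ry": 0, "rz": 0, "hand": -1},
    {"tx": 0, "ty": 0, "tz": 0, "rx": 0, "ry": 0, "rz": 0, "hand": -1},
    {"tx": 0, "ty": 0, "tz": 0, "rx": 0, "ry": 0, "rz": 0, "hand": -1},
    {"tx": 0, "ty": 0, "tz": 0, "rx": 0, "ry": 0, "rz": 0, "hand": -1},
    {"tx": 0, "ty": 0, "tz": 0, "rx": 0, "ry": 0, "rz": 0, "hand": -1},
  ],
)

```text
clock: 5.2
tool_pos: [0.5988, -0.0472, 0.1582]
ee_rot: [2.258, 2.183, 0.001]
force: [-4.7, 0.5, 16.0]
width: 0.0007
finger_force: 7.8
```

>>> play_rows(
  steps=[
    {"tx": 0, "ty": 0, "tz": 0.025, "rx": 0, "ry": 0, "rz": 0, "hand": -1},
    {"tx": 0, "ty": 0, "tz": 0, "rx": 0, "ry": 0, "rz": 0, "hand": -1},
    {"tx": 0, "ty": 0, "tz": 0, "rx": 0, "ry": 0, "rz": 0, "hand": -1},
    {"tx": 0, "ty": 0, "tz": 0, "rx": 0, "ry": 0, "rz": 0, "hand": -1},
    {"tx": 0, "ty": 0, "tz": 0, "rx": 0, "ry": 0, "rz": 0, "hand": -1},
    {"tx": 0, "ty": 0, "tz": 0, "rx": 0, "ry": 0, "rz": 0, "hand": -1},
    {"tx": 0, "ty": 0, "tz": 0, "rx": 0, "ry": 0, "rz": 0, "hand": -1},
    {"tx": 0, "ty": 0, "tz": 0, "rx": 0, "ry": 0, "rz": 0, "hand": -1},
    {"tx": 0, "ty": 0, "tz": 0, "rx": 0, "ry": 0, "rz": 0, "hand": -1},
    {"tx": 0, "ty": 0, "tz": 0, "rx": 0, "ry": 0, "rz": 0, "hand": -1},
  ],
)

```text
clock: 6.03
tool_pos: [0.5988, -0.0472, 0.1581]
ee_rot: [2.258, 2.182, 0.001]
force: [-5.3, 0.0, 22.1]
width: 0.0006
finger_force: 10.8
```

The thermostat stopped solidly at tip z = 0.150 with 22 N, so it is home. Next I go to the outlet.

>>> play_rows(
  steps=[
    {"tx": 0, "ty": 0, "tz": -0.4, "rx": 0, "ry": 0, "rz": 0, "hand": -1},
    {"tx": 0, "ty": 0, "tz": -0.9, "rx": 0, "ry": 0, "rz": 0, "hand": -1},
    {"tx": 0, "ty": 0, "tz": -1, "rx": 0, "ry": 0, "rz": 0, "hand": -1},
    {"tx": 0.4, "ty": 0, "tz": -0.7, "rx": 0, "ry": 0, "rz": -0.02, "hand": -1},
    {"tx": 0.85, "ty": 0.13, "tz": 0, "rx": 0, "ry": 0, "rz": -0.035, "hand": -1},
    {"tx": 0.85, "ty": 0.13, "tz": 0, "rx": 0, "ry": 0, "rz": -0.035, "hand": 1},
    {"tx": 0.85, "ty": 0.13, "tz": 0, "rx": 0, "ry": 0, "rz": -0.035, "hand": 1},
    {"tx": 0.85, "ty": 0.13, "tz": 0, "rx": 0, "ry": 0, "rz": -0.035, "hand": 1},
    {"tx": 0.85, "ty": 0.13, "tz": 0, "rx": 0, "ry": 0, "rz": -0.035, "hand": 1},
    {"tx": 0.85, "ty": 0.13, "tz": 0, "rx": 0, "ry": 0, "rz": -0.035, "hand": 1},
  ],
)

```text
clock: 6.87
tool_pos: [0.6025, 0.1758, 0.2746]
ee_rot: [-1.826, -2.556, -0.0]
force: [-0.3, -0.4, -0.2]
width: 0.03
finger_force: 0.0
```

>>> play_rows(
  steps=[
    {"tx": 0.85, "ty": 0.13, "tz": 0, "rx": 0, "ry": 0, "rz": -0.035, "hand": 1},
    {"tx": 0.85, "ty": 0.13, "tz": 0, "rx": 0, "ry": 0, "rz": -0.035, "hand": 1},
    {"tx": 0.85, "ty": 0.13, "tz": 0, "rx": 0, "ry": 0, "rz": -0.035, "hand": 1},
    {"tx": 0.85, "ty": 0.13, "tz": 0, "rx": 0, "ry": 0, "rz": -0.035, "hand": 1},
    {"tx": 0.5, "ty": 0.13, "tz": 0.2, "rx": 0, "ry": 0, "rz": -0.035, "hand": 1},
    {"tx": 0, "ty": 0, "tz": 0.5, "rx": 0, "ry": 0, "rz": -0.025, "hand": 1},
    {"tx": 0, "ty": 0, "tz": 0.5, "rx": 0, "ry": 0, "rz": 0, "hand": 1},
    {"tx": 0, "ty": 0, "tz": 0.4, "rx": 0, "ry": 0, "rz": 0, "hand": 1},
    {"tx": 0, "ty": 0, "tz": 0, "rx": 0, "ry": 0, "rz": 0, "hand": 1},
    {"tx": 0, "ty": 0, "tz": 0, "rx": 0, "ry": 0, "rz": 0, "hand": 1},
  ],
)

```text
clock: 7.7
tool_pos: [0.5611, 0.3264, 0.2102]
ee_rot: [-1.407, -2.808, 0.003]
force: [0.0, -0.8, -0.2]
width: 0.0935
finger_force: 0.0
```

```bash
python3 -c "
from h import *
go([.549,.387,.120],38.5)
snap('wrist','w2');cv2.imwrite('pics/w2b.png',cv2.resize(cv2.imread('pics/w2.png'),(800,600),interpolation=cv2.INTER_CUBIC))
u=np.array([np.cos(np.radians(38.5)),np.sin(np.radians(38.5)),0])*.042;c=np.array([.549,.387,.015])
for p in (c+u,c-u,c+[0,0,.061]): print(np.array(proj('w2',p))*800/512)
"
```

```text
pos [0.5611 0.3264 0.2102] yaw 36.77 tilt [-0.0018 -0.001 ] t 7.7
now-frame shift [1.394 0.67  2.253]
final-frame shift [1.374 0.707 2.254] rotvec shares [-0.0013 -0.0002 -0.0193]
[498.15019716 196.45099128]
[391.88709244 198.54314935]
[452.08644838 201.1056694 ]
```

View pics/w2b.png

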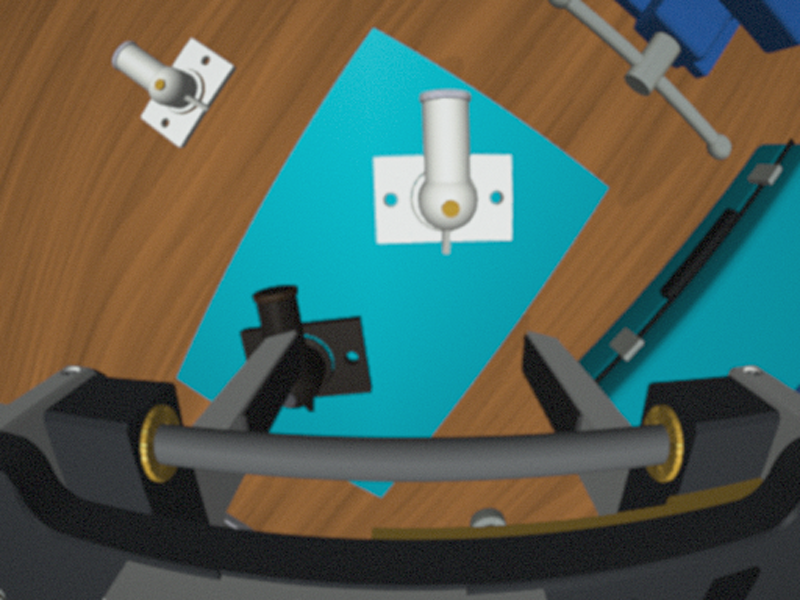

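The wrist view shows the outlet's holes at (390,199) and (497,198) with the neck pointing up. That is within about 1 mm of the prediction. The old black outlet is at lower left and clear.

>>> play_rows(
  steps=[
    {"tx": 0.45, "ty": 0.22, "tz": 0, "rx": 0, "ry": 0, "rz": -0.019, "hand": 1},
    {"tx": 0.6, "ty": 0.3, "tz": 0.2, "rx": 0, "ry": 0, "rz": 0, "hand": 1},
    {"tx": 0.31, "ty": 0.17, "tz": 0.3, "rx": 0, "ry": 0, "rz": 0, "hand": 1},
    {"tx": 0, "ty": 0, "tz": 0.5, "rx": 0, "ry": 0, "rz": 0, "hand": 1},
    {"tx": 0, "ty": 0, "tz": 0.6, "rx": 0, "ry": 0, "rz": 0, "hand": 1},
    {"tx": 0, "ty": 0, "tz": 0.4, "rx": 0, "ry": 0, "rz": 0, "hand": 1},
    {"tx": 0, "ty": 0, "tz": 0, "rx": 0, "ry": 0, "rz": 0, "hand": 1},
    {"tx": 0, "ty": 0, "tz": 0, "rx": 0, "ry": 0, "rz": 0, "hand": 1},
    {"tx": 0, "ty": 0, "tz": 0, "rx": 0, "ry": 0, "rz": 0, "hand": 1},
    {"tx": 0, "ty": 0, "tz": 0, "rx": 0, "ry": 0, "rz": 0, "hand": 1},
  ],
)

```text
clock: 8.58
tool_pos: [0.5507, 0.3875, 0.1328]
ee_rot: [1.365, 2.828, 0.004]
force: [-0.2, 0.5, -0.1]
width: 0.0939
finger_force: 0.0
```

```bash
python3 -c "
from h import *
go([.549,.3856,.044],38.5)"
```

```text
pos [0.5507 0.3875 0.1328] yaw 38.46 tilt [0.0023 0.0019] t 8.5833
now-frame shift [-0.01  -0.069  2.22 ]
final-frame shift [-0.009 -0.063  2.22 ] rotvec shares [ 0.0019 -0.     -0.0004]
```

>>> play_rows(
  steps=[
    {"tx": -0.01, "ty": -0.065, "tz": 0.3, "rx": 0.002, "ry": 0, "rz": 0, "hand": 1},
    {"tx": 0, "ty": 0, "tz": 0.6, "rx": 0, "ry": 0, "rz": 0, "hand": 1},
    {"tx": 0, "ty": 0, "tz": 0.6, "rx": 0, "ry": 0, "rz": 0, "hand": 1},
    {"tx": 0, "ty": 0, "tz": 0.5, "rx": 0, "ry": 0, "rz": 0, "hand": 1},
    {"tx": 0, "ty": 0, "tz": 0.22, "rx": 0, "ry": 0, "rz": 0, "hand": 1},
    {"tx": 0, "ty": 0, "tz": 0, "rx": 0, "ry": 0, "rz": 0, "hand": 1},
    {"tx": 0, "ty": 0, "tz": 0, "rx": 0, "ry": 0, "rz": 0, "hand": 1},
    {"tx": 0, "ty": 0, "tz": 0, "rx": 0, "ry": 0, "rz": 0, "hand": 1},
    {"tx": 0, "ty": 0, "tz": 0, "rx": 0, "ry": 0, "rz": 0, "hand": 1},
    {"tx": 0, "ty": 0, "tz": 0, "rx": 0, "ry": 0, "rz": 0, "hand": 1},
  ],
)

```text
clock: 9.42
tool_pos: [0.5486, 0.3852, 0.0437]
ee_rot: [-1.365, -2.829, 0.001]
force: [-1.2, 0.9, 0.0]
width: 0.0939
finger_force: 0.0
```

>>> play_rows(
  steps=[
    {"tx": 0, "ty": 0, "tz": 0, "rx": 0, "ry": 0, "rz": 0, "hand": -1},
    {"tx": 0, "ty": 0, "tz": 0, "rx": 0, "ry": 0, "rz": 0, "hand": -1},
    {"tx": 0, "ty": 0, "tz": 0, "rx": 0, "ry": 0, "rz": 0, "hand": -1},
    {"tx": 0, "ty": 0, "tz": 0, "rx": 0, "ry": 0, "rz": 0, "hand": -1},
    {"tx": 0, "ty": 0, "tz": 0, "rx": 0, "ry": 0, "rz": 0, "hand": -1},
    {"tx": 0, "ty": 0, "tz": 0, "rx": 0, "ry": 0, "rz": 0, "hand": -1},
    {"tx": 0, "ty": 0, "tz": 0, "rx": 0, "ry": 0, "rz": 0, "hand": -1},
    {"tx": 0, "ty": 0, "tz": 0, "rx": 0, "ry": 0, "rz": 0, "hand": -1},
    {"tx": 0, "ty": 0, "tz": 0, "rx": 0, "ry": 0, "rz": 0, "hand": -1},
    {"tx": 0, "ty": 0, "tz": 0, "rx": 0, "ry": 0, "rz": 0, "hand": -1},
  ],
)

```text
clock: 10.25
tool_pos: [0.548, 0.3847, 0.0423]
ee_rot: [-1.365, -2.828, 0.004]
force: [0.4, 0.3, -0.7]
width: 0.0414
finger_force: 30.0
```

```bash
python3 -c "
from h import *
go([.549,.3856,.044],38.5); s=get_state(); print(s['force'],s['width'],s['finger_force'])"
```

```text
pos [0.548  0.3847 0.0423] yaw 38.48 tilt [-0.0022 -0.0016] t 10.25
now-frame shift [ 0.002  0.033 -0.043]
final-frame shift [ 0.002  0.034 -0.043] rotvec shares [-0.0017 -0.0001 -0.0003]
[ 0.40993384  0.25254562 -0.69256601] 0.0414395484869511 29.998571947216988
```

Gripped, with the pads 41 mm apart and 30 N. Now I lift and swing back.

>>> play_rows(
  steps=[
    {"tx": 0, "ty": 0, "tz": -0.2, "rx": 0, "ry": 0, "rz": 0, "hand": -1},
    {"tx": 0, "ty": 0, "tz": -0.5, "rx": 0, "ry": 0, "rz": 0, "hand": -1},
    {"tx": 0, "ty": 0, "tz": -0.8, "rx": 0, "ry": 0, "rz": 0, "hand": -1},
    {"tx": 0, "ty": 0, "tz": -0.8, "rx": 0, "ry": 0, "rz": 0, "hand": -1},
    {"tx": 0, "ty": 0, "tz": -0.8, "rx": 0, "ry": 0, "rz": 0, "hand": -1},
    {"tx": 0, "ty": 0, "tz": -0.8, "rx": 0, "ry": 0, "rz": 0, "hand": -1},
    {"tx": 0, "ty": 0, "tz": -0.8, "rx": 0, "ry": 0, "rz": 0, "hand": -1},
    {"tx": 0, "ty": 0, "tz": -0.8, "rx": 0, "ry": 0, "rz": 0, "hand": -1},
    {"tx": -0.2, "ty": -0.02, "tz": -0.5, "rx": 0, "ry": 0, "rz": 0.007, "hand": -1},
    {"tx": -0.5, "ty": -0.09, "tz": -0.2, "rx": 0, "ry": 0, "rz": 0.021, "hand": -1},
  ],
)

```text
clock: 11.08
tool_pos: [0.5606, 0.3649, 0.295]
ee_rot: [-1.419, -2.801, -0.007]
force: [-0.6, 0.9, -2.8]
width: 0.0416
finger_force: 30.0
```

>>> play_rows(
  steps=[
    {"tx": -0.7, "ty": -0.11, "tz": 0, "rx": 0, "ry": 0, "rz": 0.028, "hand": -1},
    {"tx": -0.7, "ty": -0.11, "tz": 0, "rx": 0, "ry": 0, "rz": 0.028, "hand": -1},
    {"tx": -0.7, "ty": -0.11, "tz": 0, "rx": 0, "ry": 0, "rz": 0.028, "hand": -1},
    {"tx": -0.7, "ty": -0.11, "tz": 0, "rx": 0, "ry": 0, "rz": 0.028, "hand": -1},
    {"tx": -0.7, "ty": -0.11, "tz": 0, "rx": 0, "ry": 0, "rz": 0.028, "hand": -1},
    {"tx": -0.7, "ty": -0.11, "tz": 0, "rx": 0, "ry": 0, "rz": 0.028, "hand": -1},
    {"tx": -0.7, "ty": -0.11, "tz": 0, "rx": 0, "ry": 0, "rz": 0.028, "hand": -1},
    {"tx": -0.7, "ty": -0.11, "tz": 0, "rx": 0, "ry": 0, "rz": 0.028, "hand": -1},
    {"tx": -0.7, "ty": -0.11, "tz": 0, "rx": 0, "ry": 0, "rz": 0.028, "hand": -1},
    {"tx": -0.7, "ty": -0.11, "tz": 0, "rx": 0, "ry": 0, "rz": 0.028, "hand": -1},
  ],
)

```text
clock: 11.92
tool_pos: [0.6377, 0.0881, 0.2906]
ee_rot: [-2.005, -2.417, 0.006]
force: [-0.7, 0.3, -3.1]
width: 0.0415
finger_force: 30.0
```

```bash
python3 -c "
from h import *
go([.599,-.048,.230],-2); s=get_state(); print(s['force'],s['torque'],s['width'],s['finger_force'])"
```

```text
pos [0.6377 0.0881 0.2906] yaw 10.64 tilt [-0.0035 -0.0021] t 11.9167
now-frame shift [-3.164 -1.574  1.525]
final-frame shift [-3.435 -0.849  1.515] rotvec shares [-0.0024  0.0011  0.1405]
[-0.67922067  0.29454457 -3.05820418] [-0.0307025  -0.14420976 -0.00511437] 0.0415012731625851 29.996151253581047
```

>>> play_rows(
  steps=[
    {"tx": -0.65, "ty": -0.22, "tz": 0, "rx": 0, "ry": 0, "rz": 0.028, "hand": -1},
    {"tx": -0.65, "ty": -0.22, "tz": 0, "rx": 0, "ry": 0, "rz": 0.028, "hand": -1},
    {"tx": -0.65, "ty": -0.22, "tz": 0, "rx": 0, "ry": 0, "rz": 0.028, "hand": -1},
    {"tx": -0.6, "ty": -0.22, "tz": 0, "rx": 0, "ry": 0, "rz": 0.028, "hand": -1},
    {"tx": -0.4, "ty": -0.15, "tz": 0, "rx": 0, "ry": 0, "rz": 0.028, "hand": -1},
    {"tx": -0.2, "ty": -0.1, "tz": 0, "rx": 0, "ry": 0, "rz": 0, "hand": -1},
    {"tx": 0, "ty": 0, "tz": 0.4, "rx": 0, "ry": 0, "rz": 0, "hand": -1},
    {"tx": 0, "ty": 0, "tz": 0, "rx": 0, "ry": 0, "rz": 0, "hand": -1},
    {"tx": 0, "ty": 0, "tz": 0, "rx": 0, "ry": 0, "rz": 0, "hand": -1},
    {"tx": 0, "ty": 0, "tz": 0, "rx": 0, "ry": 0, "rz": 0, "hand": -1},
  ],
)

```text
clock: 12.75
tool_pos: [0.606, -0.0381, 0.2754]
ee_rot: [-2.254, -2.187, 0.003]
force: [0.4, -0.1, -3.3]
width: 0.0415
finger_force: 30.0
```

```bash
python3 -c "
from h import *
go([.599,-.048,.230],-2)
snap('wrist','w3');snap('side','s3')
a=cv2.imread('pics/w3.png');cv2.imwrite('pics/w3b.png',cv2.resize(a[90:290,130:390],(780,600),interpolation=cv2.INTER_CUBIC))
b=cv2.imread('pics/s3.png')
s=get_state();p=s['tool_pos']
print('tcp proj',proj('w3',p),[proj('w3',q) for q in ([.641,-.0495,.168],[.557,-.0465,.168])])
M=R.from_rotvec(s['ee_rot']).as_matrix()
print('outlet holes pred', [proj('w3',p+M@np.array([0,k,.0273])) for k in(-.042,.042)],'flange corners',[proj('w3',p+M@np.array([.034,k,.0273])) for k in(-.054,.054)],'neck',proj('w3',p+M@np.array([.076,0,-.0127])))"
```

```text
pos [ 0.606  -0.0381  0.2754] yaw -1.71 tilt [-0.0021 -0.0009] t 12.75
now-frame shift [-0.251 -0.166  1.135]
final-frame shift [-0.253 -0.167  1.135] rotvec shares [-0.0013  0.0006  0.0032]
tcp proj (263.534382461103, 231.7767035375392) [(299.2982808068425, 198.11552716096338), (213.69477911815076, 197.52244705153163)]
outlet holes pred [(204.81207046844122, 216.39316842945664), (322.1116282596141, 216.49381755638353)] flange corners [(185.60206510488243, 169.78288796780816), (341.4232413478822, 169.9432592756039)] neck (263.758029353031, 105.39633656522574)
```

View pics/w3b.png

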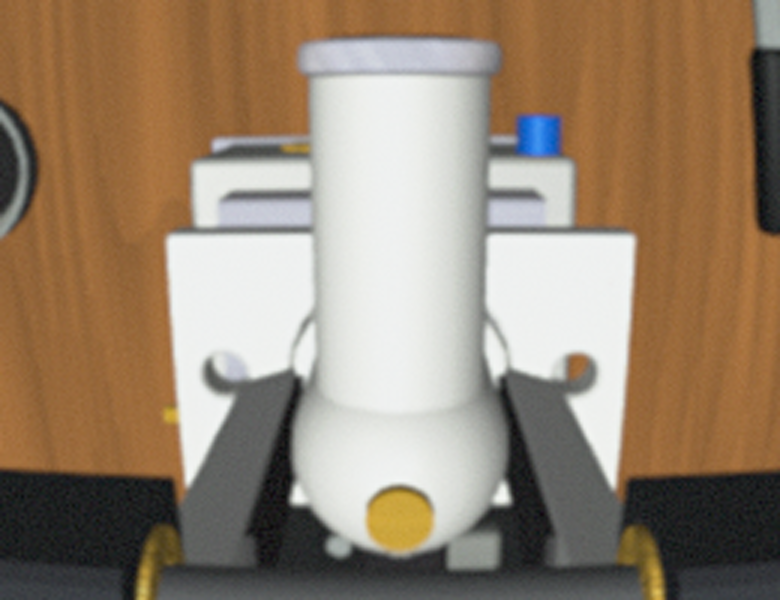

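The crop shows the holes at (225,372) and (575,372). The outlet therefore sits squarely in the grip, about 1.7 mm forward of the TCP along tool x. I'll aim the TCP at (0.599, -0.050) and hover above the studs.

>>> play_rows(
  steps=[
    {"tx": -0.15, "ty": -0.08, "tz": 0.2, "rx": -0.001, "ry": 0, "rz": 0.003, "hand": -1},
    {"tx": -0.15, "ty": -0.085, "tz": 0.4, "rx": 0, "ry": 0, "rz": 0, "hand": -1},
    {"tx": 0, "ty": 0, "tz": 0.4, "rx": 0, "ry": 0, "rz": 0, "hand": -1},
    {"tx": 0, "ty": 0, "tz": 0.3, "rx": 0, "ry": 0, "rz": 0, "hand": -1},
    {"tx": 0, "ty": 0, "tz": 0.1, "rx": 0, "ry": 0, "rz": 0, "hand": -1},
    {"tx": 0, "ty": 0, "tz": 0.05, "rx": 0, "ry": 0, "rz": 0, "hand": -1},
    {"tx": 0, "ty": 0, "tz": 0, "rx": 0, "ry": 0, "rz": 0, "hand": -1},
    {"tx": 0, "ty": 0, "tz": 0, "rx": 0, "ry": 0, "rz": 0, "hand": -1},
    {"tx": 0, "ty": 0, "tz": 0, "rx": 0, "ry": 0, "rz": 0, "hand": -1},
    {"tx": 0, "ty": 0, "tz": 0, "rx": 0, "ry": 0, "rz": 0, "hand": -1},
  ],
)

```text
clock: 13.68
tool_pos: [0.5992, -0.0516, 0.2178]
ee_rot: [2.261, 2.179, -0.002]
force: [-0.3, 0.3, -2.4]
width: 0.0416
finger_force: 30.0
```

```bash
python3 -c "
from h import *
go([.599,-.050,.2143],-2)
print(get_state()['force'])
snap('wrist','w4');snap('side','s4')
a=cv2.imread('pics/w4.png')[185:255,180:345];b=cv2.imread('pics/s4.png')[130:200,225:305]
a=cv2.resize(a,(792,336),interpolation=cv2.INTER_CUBIC);b=cv2.resize(b,(290,254),interpolation=cv2.INTER_CUBIC)
o=np.zeros((595,792,3),np.uint8);o[:336]=a;o[338:592,:290]=b;cv2.imwrite('pics/w4b.png',o)
print([proj('w4',q) for q in ([.641,-.0495,.168],[.557,-.0465,.168])])"
```

```text
pos [ 0.5992 -0.0516  0.2178] yaw -2.11 tilt [ 0.0006 -0.0021] t 13.6833
now-frame shift [ 0.04  -0.006  0.086]
final-frame shift [ 0.04  -0.006  0.086] rotvec shares [ 0.0004  0.0013 -0.0012]
[-0.29007092  0.34346723 -2.4361954 ]
[(316.2443130946391, 201.61526250632494), (209.0364088108311, 201.7312756026591)]
```

View pics/w4b.png

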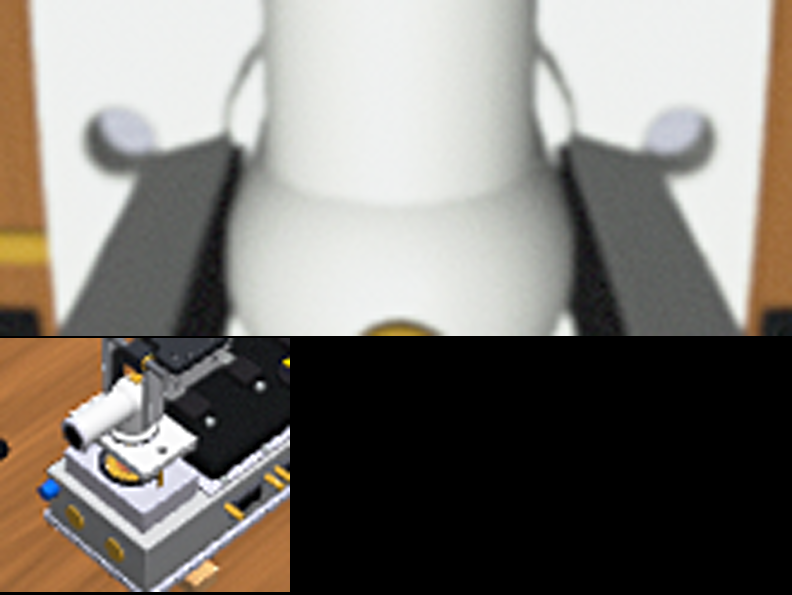

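```bash
python3 -c "
from h import *
h=[atz('w4',180+x/4.8-.4,185+140/4.8-.4,.1905) for x in(121,679)]
print('holes',h,'c',(h[0]+h[1])/2)
a=cv2.imread('pics/w1.png').astype(int)
for x0,x1 in((195,220),(288,310)):
    r=a[172:200,x0:x1]; m=(r[...,2]-r[...,0]>50).astype(np.uint8); v,u=np.nonzero(m); print(u.min()+x0,u.max()+x0,v.min()+172,v.max()+172,m.sum())
    w=v>=v.max()-2; print('tip',u[w].mean()+x0,v.max()+172); w=v<=v.min()+2; print('base',u[w].mean()+x0,v.min()+172)
for T,B in (((205,189),(209,182)),((300,189),(296,182))): pass
def pair(z,t): return [atz('w1',*q,z) for q in t]
s=pair(.167,((205.4,188),(298.5,188)));print('studs from reading',s,(s[0]+s[1])/2)
"
```

```text
holes [array([ 0.55764603, -0.04859186,  0.1905    ]), array([ 0.64063674, -0.05165629,  0.1905    ])] c [ 0.59914138 -0.05012407  0.1905    ]
203 211 182 192 46
tip 205.21428571428572 192
base 209.57142857142858 182
295 301 181 191 45
tip 298.5 191
base 295.85714285714283 181
studs from reading [array([ 0.55728106, -0.04589775,  0.167     ]), array([ 0.6401867 , -0.04877601,  0.167     ])] [ 0.59873388 -0.04733688  0.167     ]
```

```bash
python3 -c "
from h import *
for f,(x0,x1,y0,y1) in (('w1',(212,294,145,212)),('top0',(266,296,165,192))):
    g=cv2.cvtColor(cv2.imread('pics/%s.png'%f)[y0:y1,x0:x1],6); g=cv2.resize(g,None,fx=4,fy=4,interpolation=cv2.INTER_CUBIC)
    m=(g<95).astype(np.uint8); cs,_=cv2.findContours(m,cv2.RETR_CCOMP,cv2.CHAIN_APPROX_NONE)
    for c in cs:
        if len(c)>60:
            (u,v),ax,an=cv2.fitEllipse(c); u=(u+.5)/4-.5+x0; v=(v+.5)/4-.5+y0
            print(f,len(c),u,v,np.array(ax)/4,an,atz(f,u,v,.145)[:2])
"
```

```text
w1 746 252.59812545776367 181.9372901916504 [62.62433243 66.09805298] 92.66169738769531 [ 0.59884586 -0.04701101]
w1 653 252.8404083251953 182.23003005981445 [55.92661667 56.85615921] 110.98637390136719 [ 0.599065   -0.04730601]
top0 244 279.3796157836914 177.6905393600464 [19.05994225 19.68914986] 30.766389846801758 [ 0.5976889  -0.04674867]
```

>>> play_rows(
  steps=[
    {"tx": 0.055, "ty": -0.01, "tz": 0, "rx": 0, "ry": 0.001, "rz": 0, "hand": -1},
    {"tx": 0, "ty": 0, "tz": 0.1, "rx": 0, "ry": 0, "rz": 0, "hand": -1},
    {"tx": 0, "ty": 0, "tz": 0.05, "rx": 0, "ry": 0, "rz": 0, "hand": -1},
    {"tx": 0, "ty": 0, "tz": 0.05, "rx": 0, "ry": 0, "rz": 0, "hand": -1},
    {"tx": 0, "ty": 0, "tz": 0.04, "rx": 0, "ry": 0, "rz": 0, "hand": -1},
    {"tx": 0, "ty": 0, "tz": 0.04, "rx": 0, "ry": 0, "rz": 0, "hand": -1},
    {"tx": 0, "ty": 0, "tz": 0.03, "rx": 0, "ry": 0, "rz": 0, "hand": -1},
    {"tx": 0, "ty": 0, "tz": 0.03, "rx": 0, "ry": 0, "rz": 0, "hand": -1},
    {"tx": 0, "ty": 0, "tz": 0, "rx": 0, "ry": 0, "rz": 0, "hand": -1},
    {"tx": 0, "ty": 0, "tz": 0, "rx": 0, "ry": 0, "rz": 0, "hand": -1},
  ],
)

```text
clock: 14.62
tool_pos: [0.5983, -0.0495, 0.2034]
ee_rot: [-2.262, -2.18, 0.001]
force: [0.1, 0.7, -2.2]
width: 0.0413
finger_force: 30.0
```

>>> play_rows(
  steps=[
    {"tx": 0, "ty": 0, "tz": 0.05, "rx": 0, "ry": 0, "rz": 0, "hand": -1},
    {"tx": 0, "ty": 0, "tz": 0.05, "rx": 0, "ry": 0, "rz": 0, "hand": -1},
    {"tx": 0, "ty": 0, "tz": 0.05, "rx": 0, "ry": 0, "rz": 0, "hand": -1},
    {"tx": 0, "ty": 0, "tz": 0.05, "rx": 0, "ry": 0, "rz": 0, "hand": -1},
    {"tx": 0, "ty": 0, "tz": 0.05, "rx": 0, "ry": 0, "rz": 0, "hand": -1},
    {"tx": 0, "ty": 0, "tz": 0.05, "rx": 0, "ry": 0, "rz": 0, "hand": -1},
    {"tx": 0, "ty": 0, "tz": 0, "rx": 0, "ry": 0, "rz": 0, "hand": -1},
    {"tx": 0, "ty": 0, "tz": 0, "rx": 0, "ry": 0, "rz": 0, "hand": -1},
    {"tx": 0, "ty": 0, "tz": 0, "rx": 0, "ry": 0, "rz": 0, "hand": -1},
    {"tx": 0, "ty": 0, "tz": 0, "rx": 0, "ry": 0, "rz": 0, "hand": -1},
  ],
)

```text
clock: 15.45
tool_pos: [0.5985, -0.0494, 0.1915]
ee_rot: [-2.262, -2.18, 0.001]
force: [-0.1, -0.7, -2.1]
width: 0.0417
finger_force: 30.0
```

```bash
python3 -c "
from h import *
go([.599,-.050,.2],-2)
print(get_state()['force'],get_state()['torque'])
snap('wrist','w5');snap('side','s5')
a=cv2.imread('pics/w5.png')[185:255,180:345];b=cv2.imread('pics/s5.png')[130:200,225:305]
a=cv2.resize(a,(792,336),interpolation=cv2.INTER_CUBIC);b=cv2.resize(b,(290,254),interpolation=cv2.INTER_CUBIC)
o=np.zeros((595,792,3),np.uint8);o[:336]=a;o[338:592,:290]=b;cv2.imwrite('pics/w5b.png',o)"
```

```text
pos [ 0.5985 -0.0494  0.1915] yaw -2.11 tilt [-0.0005 -0.0005] t 15.45
now-frame shift [-0.013  0.014 -0.212]
final-frame shift [-0.013  0.014 -0.212] rotvec shares [-0.0003  0.0003 -0.0013]
[-0.12982838 -0.69433017 -2.14932523] [-0.067354   -0.05700628  0.0079412 ]
```

View pics/w5b.png

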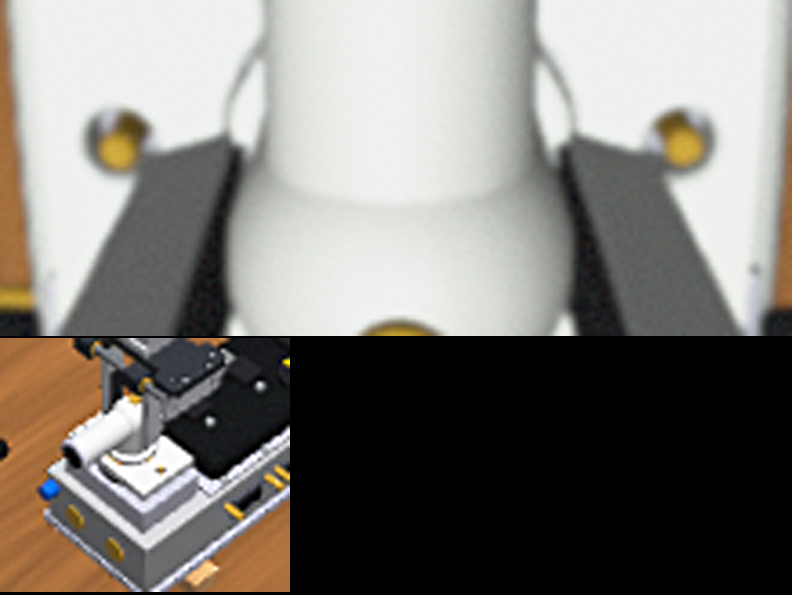

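Both studs show in their holes, at (121,150) and (683,148), essentially centred once parallax is allowed for. The neck points off the head end. Next is the slow press.

>>> play_rows(
  steps=[
    {"tx": 0, "ty": 0, "tz": 0.04, "rx": 0, "ry": 0, "rz": 0, "hand": -1},
    {"tx": 0, "ty": 0, "tz": 0.04, "rx": 0, "ry": 0, "rz": 0, "hand": -1},
    {"tx": 0, "ty": 0, "tz": 0.04, "rx": 0, "ry": 0, "rz": 0, "hand": -1},
    {"tx": 0, "ty": 0, "tz": 0.03, "rx": 0, "ry": 0, "rz": 0, "hand": -1},
    {"tx": 0, "ty": 0, "tz": 0.03, "rx": 0, "ry": 0, "rz": 0, "hand": -1},
    {"tx": 0, "ty": 0, "tz": 0.02, "rx": 0, "ry": 0, "rz": 0, "hand": -1},
    {"tx": 0, "ty": 0, "tz": 0, "rx": 0, "ry": 0, "rz": 0, "hand": -1},
    {"tx": 0, "ty": 0, "tz": 0, "rx": 0, "ry": 0, "rz": 0, "hand": -1},
    {"tx": 0, "ty": 0, "tz": 0, "rx": 0, "ry": 0, "rz": 0, "hand": -1},
    {"tx": 0, "ty": 0, "tz": 0, "rx": 0, "ry": 0, "rz": 0, "hand": -1},
  ],
)

```text
clock: 16.38
tool_pos: [0.5982, -0.0495, 0.1837]
ee_rot: [-2.262, -2.18, 0.002]
force: [-2.7, -0.4, 3.5]
width: 0.0415
finger_force: 30.0
```

>>> play_rows(
  steps=[
    {"tx": 0, "ty": 0, "tz": 0.02, "rx": 0, "ry": 0, "rz": 0, "hand": -1},
    {"tx": 0, "ty": 0, "tz": 0.02, "rx": 0, "ry": 0, "rz": 0, "hand": -1},
    {"tx": 0, "ty": 0, "tz": 0.015, "rx": 0, "ry": 0, "rz": 0, "hand": -1},
    {"tx": 0, "ty": 0, "tz": 0, "rx": 0, "ry": 0, "rz": 0, "hand": -1},
    {"tx": 0, "ty": 0, "tz": 0, "rx": 0, "ry": 0, "rz": 0, "hand": -1},
    {"tx": 0, "ty": 0, "tz": 0, "rx": 0, "ry": 0, "rz": 0, "hand": -1},
    {"tx": 0, "ty": 0, "tz": 0, "rx": 0, "ry": 0, "rz": 0, "hand": -1},
    {"tx": 0, "ty": 0, "tz": 0, "rx": 0, "ry": 0, "rz": 0, "hand": -1},
    {"tx": 0, "ty": 0, "tz": 0, "rx": 0, "ry": 0, "rz": 0, "hand": -1},
    {"tx": 0, "ty": 0, "tz": 0, "rx": 0, "ry": 0, "rz": 0, "hand": -1},
  ],
)

```text
clock: 17.22
tool_pos: [0.5982, -0.0495, 0.1822]
ee_rot: [2.262, 2.18, -0.002]
force: [-4.4, -0.4, 9.0]
width: 0.0416
finger_force: 30.0
```

>>> play_rows(
  steps=[
    {"tx": 0, "ty": 0, "tz": 0, "rx": 0, "ry": 0, "rz": 0, "hand": -1},
    {"tx": 0, "ty": 0, "tz": 0, "rx": 0, "ry": 0, "rz": 0, "hand": -1},
    {"tx": 0, "ty": 0, "tz": 0, "rx": 0, "ry": 0, "rz": 0, "hand": -1},
    {"tx": 0, "ty": 0, "tz": 0, "rx": 0, "ry": 0, "rz": 0, "hand": -1},
    {"tx": 0, "ty": 0, "tz": 0, "rx": 0, "ry": 0, "rz": 0, "hand": -1},
    {"tx": 0, "ty": 0, "tz": 0, "rx": 0, "ry": 0, "rz": 0, "hand": -1},
    {"tx": 0, "ty": 0, "tz": 0, "rx": 0, "ry": 0, "rz": 0, "hand": -1},
    {"tx": 0, "ty": 0, "tz": 0, "rx": 0, "ry": 0, "rz": 0, "hand": -1},
    {"tx": 0, "ty": 0, "tz": 0, "rx": 0, "ry": 0, "rz": 0, "hand": -1},
    {"tx": 0, "ty": 0, "tz": 0, "rx": 0, "ry": 0, "rz": 0, "hand": -1},
  ],
)

```text
clock: 18.05
tool_pos: [0.5983, -0.0495, 0.1822]
ee_rot: [2.262, 2.18, -0.001]
force: [-4.4, 0.5, 8.7]
width: 0.0416
finger_force: 30.0
```

```bash
python3 -c "
from h import *
go([.598,-.050,.1823],-2)
print(get_state()['force'],get_state()['torque'])
snap('wrist','w6');snap('side','s6')
a=cv2.imread('pics/w6.png')[185:255,180:345];b=cv2.imread('pics/s6.png')[130:200,225:305]
a=cv2.resize(a,(792,336),interpolation=cv2.INTER_CUBIC);b=cv2.resize(b,(290,254),interpolation=cv2.INTER_CUBIC)
o=np.zeros((595,792,3),np.uint8);o[:336]=a;o[338:592,:290]=b;cv2.imwrite('pics/w6b.png',o)"
```

```text
pos [ 0.5983 -0.0495  0.1822] yaw -2.12 tilt [-0.0005 -0.0007] t 18.05
now-frame shift [-0.014 -0.006 -0.003]
final-frame shift [-0.014 -0.006 -0.003] rotvec shares [-0.0003  0.0005 -0.0013]
[-4.3644721   0.49856528  8.68508402] [-0.0253705   1.02051322 -0.04764749]
```

View pics/w6b.png

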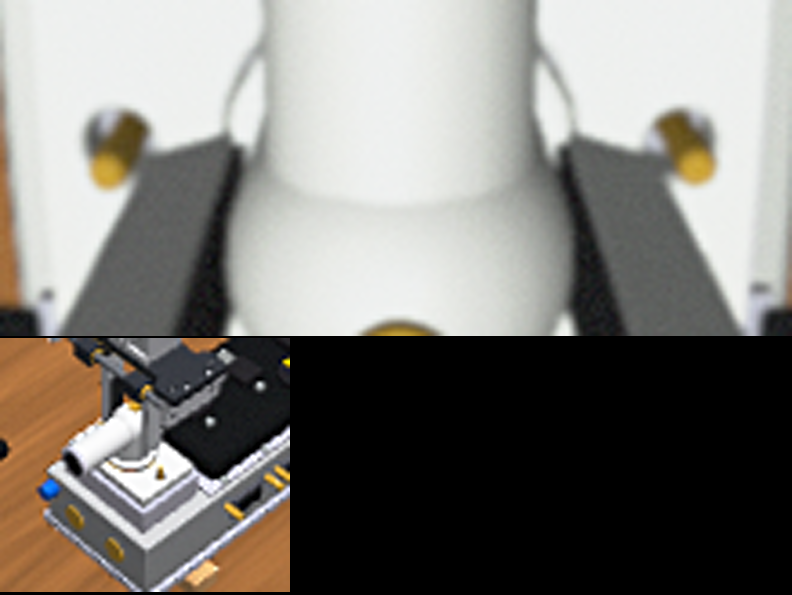

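Both studs stand through their holes, with tips at (107,167) and (697,167). The flange is flat and the neck points off the end of the head. The seal carries about 11.5 to 12.4 N and the reading is steady, so I'm handing in.

```bash
python3 -c "
from station import job
print(job.job_done())"
```

```text
the job is handed in; nothing more can be done
None
```

The thermostat is fully home, and the new outlet is on its studs with the neck pointing off the head end, held and pressed with about 12 N on the seal; the job is handed in at about 18 s, with no result given.

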